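# Uncover the vial cooler and lock its rotor

## Robot

A 6-joint arm with a two-finger parallel gripper is mounted at the origin on the work surface. World frame = base frame: x ahead of the robot, y to its left, z up, the work surface at z = 0. Lengths are in m, angles in rad, forces in N, time in s.
With the tool pointing down it reaches from about 0.375 to 0.9 m from the base axis. Payload 3.1 kg.
Tool frame: the origin (TCP) lies on the centre line of the jaws, within the pads' length; the fingertips stand 14 mm ahead of it and the grasp point (between the pads) lies 5 mm behind it (tcp_to_tips is the distance from the TCP to the fingertips, in m); z points along the fingers, y is the line along which they close (so a half turn about z gives the same grasp; the last joint's range is limited). The gripper opens to 85 mm and grips with 20 to 120 N. Pads are 22 mm wide; open, the fingers measure 114 mm over their backs; the gripper's body (76 mm by 85 mm) begins 54 mm behind the grasp point. The pads swing forward as they close: fully open they stand 13 mm farther back than shut.
Start: joints at [0.973, 0.527, 1.433, -0, 1.181, -0.178], TCP at [0.255, 0.571, 0.245] pointing down, gripper open.
Joint ranges: [-3.08, 3.08], [-0.75, 2.2], [0.22, 2.44], [-1.43, 4.57], [0, 2.65], [-2.85, 2.85]. Speed limits (rad/s): [2.79, 2.79, 3.14, 3.14, 3.14, 3.14].

## Interface

Orientations are given as a unit quaternion [x, y, z, w].
In Python, from plant import get_obs, camera, close_job, search_frame, spot_point, tcp_to_tips gives the robot as it stands.
- The arm moves only by the tool apply_moves, never from a script. Its argument "targets" is text: rows parted by semicolons, each of 7 numbers parted by spaces: the turn, a rotation vector about the tool's x, y, z in units of 5 degrees (1.0 is 5 degrees), then the shift along the tool's x, y, z in units of 40 mm (1.0 is 40 mm), then the finger opening in mm, from 0 to 85.4. A call has 1 to 10 rows; each row is the pose to reach, as a shift and turn from the pose commanded when the call began, along the tool's axes at that moment; what a row does not reach only later rows make up. A row lasts 1/12 s, in which the tool goes at most 41.7 mm and 7.16 degrees, less where a joint would pass 70% of its speed; a pose out of reach is approached as far as the arm can. A call with a gripper value outside its range is refused whole. The fingers move at their own pace and stop on an object; the grip force is fixed at half the most. Time passes only in rows, so rows that repeat a pose let the fingers close. It gives the time, the measured TCP pose, the force, the opening and the grip force at its end, in the units of the state.
- get_obs(): the state, without advancing time (a new reading comes with each control period).
- camera(name): name is "scene" or "top" or "wrist"; returns a dict with "color" (400x640x3 uint8, blue, green, red), "mtx" (3x3 intrinsics, pixels), "k1" (the pictures are not rectified: a ray, as slopes to the right and down, at radius r is drawn at 1 + k1 r^2 times it, then the intrinsics apply), "position" and "rotation" of the camera in the world. Camera axes: x right, y down, z forward; pixel columns grow to the right and rows downward; lengths in m; the calibration is good to about 2 mm. A picture is of the moment at which its call begins. There is no depth.
- close_job(): hands the job in; it is judged then, once.
Trained networks look in a picture, given as the dict that the camera call returned (one of the last four; its "shot" number tells which), for a name from the list of things; names that differ only in an ending like _2 or _b are one class to them, and where a whole thing is asked for, a point or a joint stands for the part that bears it (a point fixed in the world has none). Each returns a list of dicts, best first, with "confidence" (0 to 1); they miss things now and then, are a little off and sometimes report something else, mostly with a low value. They report only what shows in the picture. A call takes as long as a camera call. They do not tell look-alikes from the thing itself.
- search_frame(name, picture): "bbox" ([left, top, right, bottom] in pixels, round what is visible of it).
- spot_point(name, picture): "xy" ([column, row] in pixels: a listed point, or the origin of a listed thing).
The state is a dict: "time_s": time; "qpos": joint angles; "qvel": joint speeds; "joint_efforts": joint torques, N m; "ee_pos": TCP position; "ee_rot": TCP orientation; "contact_force": force on the tool from outside, world axes, zero at the start; "torque": the same for the moment, N m; "finger_gap": opening from 0.0 (shut) to 1.0 (fully open); "gripper_force": force on a finger pad.
Only numpy, scipy, OpenCV 4.12 (cv2) and the standard library are available. Lean on these libraries where they do the work, as an engineer would, in place of code of your own. Each camera call takes 0.05 s, during which the arm holds its last target. There are 200 camera calls.

## Task

Take the blue lid off the round vial cooler by its knob and set it down gently, the right way up, centred on the green mat. Then turn the dark lock collar in the middle of the cooler clockwise (seen from above) all the way to its stop, so that its yellow pointer stands on the red locked mark. Leave the other things on the bench as they are.

Things in the scene. Friction and masses are not known exactly. Their poses are not given: they have to be found in the camera images.
- cooler: Fixed vial cooler: white plinth 230 x 230 mm, 34 mm high, with a grey round tub (outer diameter 208, inner 196 mm, rim 114 mm above the bench). In it a fixed white deck (top at 52 mm) with a circle of 12 capped vials (on radius 80 mm, tops at 66 mm) around the lock collar. Origin: on the bench under the tub's axis; z up; the plinth's front, with a display, faces its -x.
- lock_collar (a joint): Angle of the lock collar about the tub's upright axis, rad: grows as it turns clockwise seen from above; 0 is fully open, 3.2 its hard stop, where the pointer stands on the red mark. It starts 2.2 to 3.0 rad short of that, more than one grasp turns. The collar is stiff (about 0.35 N m) and stays where it is left.
- collar_top (a point): Centre of the lock collar's top face, 102 mm above the bench on the tub's axis. The collar is a dark ribbed upright cylinder, 60 mm in diameter, from 57 to 102 mm above the bench, to be gripped across its diameter. Turns with the collar; z up.
- pointer_tip (a point): Outer tip of the collar's yellow pointer: a tab 8 mm wide and 6 mm thick at the collar's foot (57 to 63 mm above the bench) reaching to 50 mm from the axis; a yellow stripe runs up from it and over the collar's top. Turns with the collar.
- lock_mark (a point): Where the pointer tip stands when locked: 60 mm above the bench, 50 mm from the axis, just over the red bar (34 x 8 mm) on the white deck. A grey dot on the deck marks fully open. Fixed to the cooler.
- lid: Loose lid, about 0.35 kg, at first on the cooler's rim: a grey plug 180 mm in diameter and 6 mm thick that sits inside the tub, above it a blue disc 216 mm in diameter and 8 mm thick, and a black knob. Origin: centre of the plug's underside; z up.
- lid_knob (a point): Grip point on the axis of the lid's black knob, 36 mm above the lid's origin: the knob is 28 mm in diameter from 22 to 50 mm above that origin, on a neck 18 mm in diameter; the disc's top lies at 14 mm.
- lid_mat: Round green mat for the lid, fixed, 250 mm in diameter, 4 mm thick. Origin: centre of its underside, on the bench.
- jar: Bystander: small amber jar with white cap, 40 mm wide, 55 mm high, between cooler and mat. Origin: centre of its underside.
- beaker: Bystander: glass beaker, 60 mm wide, 60 mm high, at the right. Origin: centre of its underside.
- cap_tray: Bystander: white divided tray, 100 x 140 x 35 mm, at the left. Origin: centre of its underside.
- spatula: Bystander: spatula lying at the right. Origin: under its middle.
- water: Bystander: white bottle with red cap, 60 mm wide, 150 mm high, at the left. Origin: centre of its underside.
Mind the look-alikes: they are no part of the job. Of the things that look like the lid, the middle-sized one is meant.

How it is judged:
By the outcome, as a careful person would: the job done as asked, in the order asked, and still so for the second after the job is handed in, with the robot touching nothing.
It also fails if it takes over 72 s, if anything falls off the work surface, if the arm or the gripper's body presses on something with over 40 N, if the wrist force passes 120 N, or if a joint passes its speed limit or range.

## Working session

There is one attempt and no reset: what is moved stays moved. The work goes in short steps, Python scripts to look and compute and a tool call to move; the robot and the scene stay as the last step left them, time stands still between calls to the robot, and variables do not carry over. Pictures are saved under pics/ and viewed, at most 10 in all, crops included, and the job is handed in when it is done.

Besides the shell and the picture viewer there is one more tool, called after "Call:" as name(argument=value, ...), one argument or row to a line, values as JSON. apply_moves: Moves the arm, as the interface text tells. Its arguments: {"type":"object","properties":{"targets":{"type":"string"}},"required":["targets"]}

```bash
ls; mkdir -p pics
cat > h.py <<'E'
import numpy as np, cv2
from plant import *
def ray(p,xy):
    K=np.array(p["mtx"]);k=p["k1"]
    d=np.array([(xy[0]-K[0,2])/K[0,0],(xy[1]-K[1,2])/K[1,1]])
    s=d.copy()
    for _ in range(30): s=d/(1+k*(s@s))
    return np.array(p["position"]),np.array(p["rotation"])@np.array([s[0],s[1],1])
def onz(p,xy,z):
    o,v=ray(p,xy); return o+v*(z-o[2])/v[2]
def proj(p,X):
    c=np.array(p["rotation"]).T@(np.array(X)-p["position"]);s=c[:2]/c[2];s=s*(1+p["k1"]*(s@s))
    K=np.array(p["mtx"]);return np.array([K[0,0]*s[0]+K[0,2],K[1,1]*s[1]+K[1,2]])
E
python3 - <<'E'
from h import *
np.set_printoptions(precision=4,suppress=True)
o=get_obs();print({k:np.round(v,3) for k,v in o.items()},tcp_to_tips)
ims=[]
Z=dict(lid=.1,lid_knob=.136+.0,lid_mat=0,cooler=0,jar=0,beaker=0,cap_tray=0,water=0,spatula=0)
for c in ["scene","top"]:
    p=camera(c);cv2.imwrite(f"pics/{c}0.png",p["color"]);print(c,p["position"])
    for n in Z:
        for d in spot_point(n,p)[:4]: print(n,np.round(d["xy"],1),round(d["confidence"],2),onz(p,d["xy"],Z[n])[:2])
E
```

```text
pics
{'time_s': np.float64(0.0), 'qpos': array([ 0.972,  0.528,  1.434, -0.   ,  1.181, -0.178]), 'qvel': array([ 0.001,  0.   , -0.001,  0.   ,  0.001, -0.001]), 'joint_efforts': array([ -0.   , -44.236, -17.802,  -0.   ,   0.009,   0.   ]), 'ee_pos': array([0.254, 0.57 , 0.244]), 'ee_rot': array([ 0.208,  0.978, -0.001, -0.   ]), 'contact_force': array([-0.538,  0.242, -0.259]), 'torque': array([0.085, 0.038, 0.022]), 'gripper_force': np.float64(0.0), 'finger_gap': np.float64(1.003)} 0.014
scene [ 1.131  -0.3098  0.7491]Traceback (most recent call last):
  File "<stdin>", line 9, in <module>
  File "h.py", line 10, in onz
    o,v=ray(p,xy); return o+v*(z-o[2])/v[2]
        ~~~^^^^^^
  File "h.py", line 8, in ray
    return np.array(p["position"]),np.array(p["rotation"])@np.array([s[0],s[1],1])
                                   ~~~~~~~~~~~~~~~~~~~~~~~^~~~~~~~~~~~~~~~~~~~~~~~
ValueError: matmul: Input operand 1 has a mismatch in its core dimension 0, with gufunc signature (n?,k),(k,m?)->(n?,m?) (size 3 is different from 4)
```

Rotation is a quaternion.

```bash
sed -i 's/np.array(p\["rotation"\])/RM(p)/g; 2a from scipy.spatial.transform import Rotation as R\ndef RM(p): return R.from_quat(p["rotation"]).as_matrix()' h.py
python3 - <<'E'
from h import *
np.set_printoptions(precision=4,suppress=True)
Z=dict(lid=.1,lid_knob=.142,lid_mat=0,cooler=0,jar=0,beaker=0,cap_tray=0,water=0,spatula=0)
for c in ["scene","top"]:
    p=camera(c);cv2.imwrite(f"pics/{c}0.png",p["color"]);print(c,p["position"])
    for n in Z:
        for d in spot_point(n,p)[:4]: print(n,np.round(d["xy"],1),round(d["confidence"],2),onz(p,d["xy"],Z[n])[:2])
E
```

```text
scene [ 1.131  -0.3098  0.7491]
lid [172.6 221.2] 0.88 [ 0.3339 -0.3267]
lid [349.6 166.8] 0.86 [0.3284 0.2032]
lid [232.  244.8] 0.69 [ 0.4838 -0.2125]
lid_knob [169.7 217.5] 0.98 [ 0.3686 -0.3297]
lid_knob [227.4 233.6] 0.69 [ 0.4864 -0.2179]
lid_knob [228.  248.3] 0.57 [ 0.532  -0.2299]
lid_mat [386.6 235.9] 0.65 [0.5466 0.2008]
lid_mat [227.8 242.3] 0.55 [ 0.3696 -0.2052]
cooler [235.7 273. ] 0.76 [ 0.4845 -0.2184]
jar [308.6 243. ] 0.68 [ 0.4723 -0.0062]
jar [226.7 232.6] 0.48 [ 0.3308 -0.197 ]
beaker [150.4 289.9] 0.63 [ 0.443  -0.4269]
cap_tray [461.3 208.5] 0.79 [0.5539 0.4745]
cap_tray [229.5 245.5] 0.4 [ 0.3836 -0.2045]
water [417.4 193.4] 0.89 [0.4326 0.4   ]
spatula [147.7 345.4] 0.73 [ 0.5957 -0.4557]
top [0.2228 0.0083 1.1167]
lid [403.9 179.1] 0.82 [ 0.4862 -0.2196]
lid [438.2 281.5] 0.66 [ 0.2071 -0.3059]
lid [229.4 275.8] 0.61 [0.2074 0.2516]
lid [473.3 153.4] 0.19 [ 0.5671 -0.419 ]
lid_knob [406.7 179. ] 0.78 [ 0.4758 -0.2177]
lid_knob [228.2 279.9] 0.69 [0.1977 0.2438]
lid_knob [440.6 279.6] 0.67 [ 0.2127 -0.2992]
lid_mat [262.1 165.1] 0.58 [0.5455 0.1989]
jar [325.4 187.6] 0.5 [0.4788 0.0001]
beaker [464.5 207. ] 0.72 [ 0.4293 -0.4249]
cap_tray [178.4 156.5] 0.8 [0.5665 0.4622]
water [189.1 198.9] 0.93 [0.4324 0.4158]
spatula [471.6 154.2] 0.62 [ 0.5982 -0.4555]
spatula [403.3 176.8] 0.17 [ 0.5194 -0.2403]
```

View pics/top0.png

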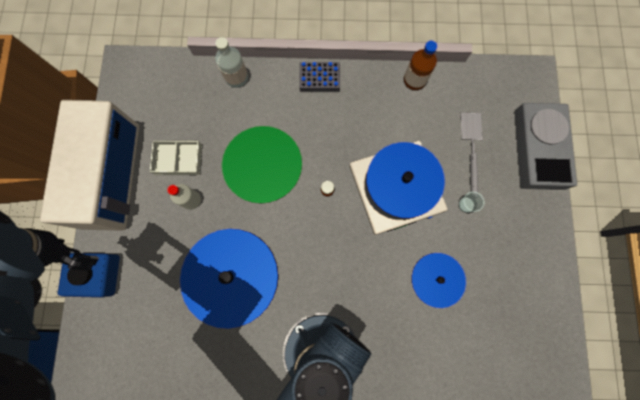

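View pics/scene0.png

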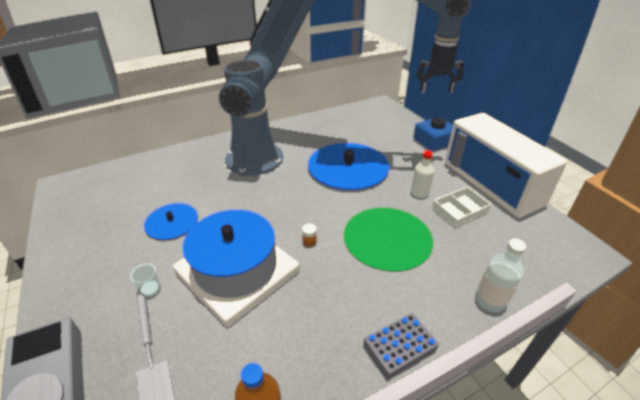

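The lid look-alikes in the top picture are the large one at (229,278) on the bench, the small one at (438,281) on the bench, and the middle one at (404,180) on the cooler. I choose the one at (404,180). The green mat is at (262,165) and the jar at (327,188).

```bash
cat >> h.py <<'E'
def fitc(p,lo,hi,near,z):
    m=cv2.inRange(cv2.cvtColor(p["color"],cv2.COLOR_BGR2HSV),lo,hi)
    cs,_=cv2.findContours(m,cv2.RETR_EXTERNAL,cv2.CHAIN_APPROX_NONE)
    c=[c for c in cs if len(c)>60 and cv2.pointPolygonTest(cv2.convexHull(c),tuple(map(float,near)),False)>=0]
    c=cv2.convexHull(max(c,key=len))[:,0]
    P=np.array([onz(p,q,z)[:2] for q in c.astype(float)])
    A=np.c_[2*P,np.ones(len(P))];s=np.linalg.lstsq(A,(P**2).sum(1),rcond=None)[0]
    return s[:2],np.sqrt(s[2]+s[:2]@s[:2])
def go(x,y,z,yaw=None):
    "units along tool axes to reach x,y,z; yaw = heading of tool y in world"
    o=get_obs();M=R.from_quat(o["ee_rot"])
    t=M.inv().apply(np.array([x,y,z])-o["ee_pos"])/.04
    y0=np.arctan2(*M.apply([0,1,0])[1::-1])
    r=0 if yaw is None else -np.degrees((yaw-y0+np.pi/2)%np.pi-np.pi/2)/5
    print("shift",t.round(2),"turn z",round(r,2),"yaw",y0,"down",M.apply([0,0,1]).round(3),"q",np.round(o["qpos"],2),"t",o["time_s"])
E
python3 - <<'E'
from h import *
BL=((100,120,60),(125,255,255));GR=((45,100,40),(80,255,255))
for c,a,b in [("scene",(232,235),(388,238)),("top",(404,180),(262,165))]:
    p=camera(c)
    print(c,fitc(p,*BL,a,.122 if c=="top" else .12),fitc(p,*GR,b,.004))
    if c=="top": cv2.imwrite("pics/crop.png",cv2.resize(p["color"][120:240,300:500],None,fx=4,fy=4))
go(.486,-.22,.26)
E
```

```text
scene (array([ 0.43441219, -0.26042685]), np.float64(0.15573368342782448)) (array([0.55205953, 0.20036331]), np.float64(0.1232530541571663))
top (array([ 0.48089923, -0.21718259]), np.float64(0.10715983171478617)) (array([0.54983257, 0.20029197]), np.float64(0.12380085173951813))
shift [-13.34 -15.7   -0.37] turn z 0 yaw 1.1510274295828091 down [ 0.  0. -1.] q [ 0.97  0.53  1.43 -0.    1.18 -0.18] t 1.2
```

View pics/crop.png

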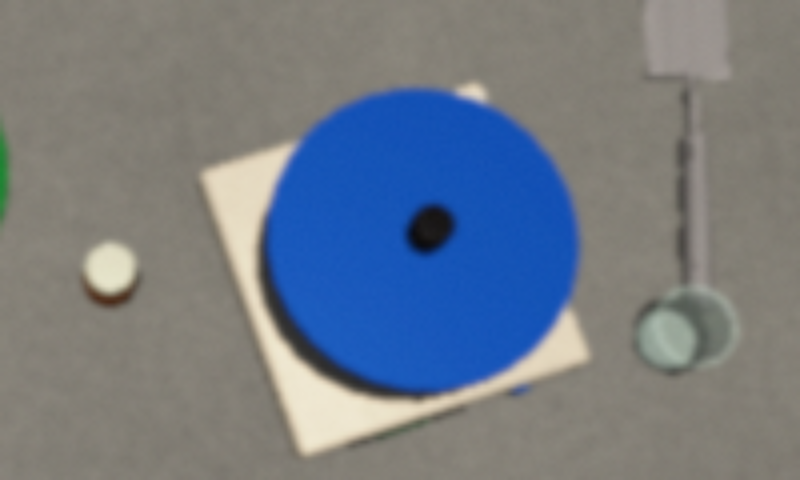

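The crop shows the mid-sized blue lid on the tub and plinth, with its black knob near crop (430,228). That is the right one, and its centre is at about (0.481, -0.217).

Call:
apply_moves(
  targets="0 0 0 -8.7 -7.6 -0.4 85;0 0 0 -8.7 -7.6 -0.4 85;0 0 0 -8.7 -7.6 -0.4 85;0 0 0 -8.7 -7.6 -0.4 85;0 0 0 -8.7 -7.6 -0.4 85;0 0 0 -8.7 -7.6 -0.4 85;0 0 0 -8.7 -7.6 -0.4 85;0 0 0 -8.7 -7.6 -0.4 85;0 0 0 -8.7 -7.6 -0.4 85;0 0 0 -8.7 -7.6 -0.4 85",
)

```text
time_s: 2.03
ee_pos: [0.4299, 0.1909, 0.2601]
ee_rot: [0.208, 0.978, 0.0, 0.0]
contact_force: [0.9, -0.1, -0.5]
finger_gap: 0.994
gripper_force: 0.0
```

```bash
python3 -c "
from h import *
go(.47,-.217,.27)"
```

```text
shift [-5.07 -8.9  -0.25] turn z 0 yaw 1.1511543884047855 down [ 0.001  0.    -1.   ] q [ 0.18  0.3   1.79  0.    1.05 -0.97] t 2.0333
```

Call:
apply_moves(
  targets="0 0 0 -5.1 -8.9 -0.25 85;0 0 0 -5.1 -8.9 -0.25 85;0 0 0 -5.1 -8.9 -0.25 85;0 0 0 -5.1 -8.9 -0.25 85;0 0 0 -5.1 -8.9 -0.25 85;0 0 0 -5.1 -8.9 -0.25 85;0 0 0 -5.1 -8.9 -0.25 85;0 0 0 -5.1 -8.9 -0.25 85;0 0 0 -5.1 -8.9 -0.25 85;0 0 0 -5.1 -8.9 -0.25 85",
)

```text
time_s: 2.87
ee_pos: [0.4707, -0.2187, 0.2701]
ee_rot: [0.209, 0.978, -0.0, 0.001]
contact_force: [1.8, 0.3, -0.1]
finger_gap: 0.993
gripper_force: 0.0
```

```bash
python3 -c "
from h import *
p=camera('wrist');cv2.imwrite('pics/w1.png',p['color']);print(p['position'],RM(p)[:,2])
for d in spot_point('lid_knob',p)[:3]: print(d,onz(p,d['xy'],.144))
for d in spot_point('lid',p)[:3]: print(d,onz(p,d['xy'],.108))
go(.481,-.217,.27)"
```

```text
[ 0.3992046  -0.18555798  0.39929726] [ 0.27774577 -0.12571512 -0.9523933 ]
{'xy': [326.7, 203.1], 'confidence': 0.64} [ 0.48052987 -0.21574362  0.144     ]
{'xy': [324.9, 195.0], 'confidence': 0.89} [ 0.48371934 -0.21825464  0.108     ]
shift [-0.21  0.14 -0.01] turn z 0 yaw 1.1465806811686705 down [ 0.001 -0.001 -1.   ] q [-0.65  0.35  1.67 -0.    1.12 -1.8 ] t 3.0167
```

View pics/w1.png

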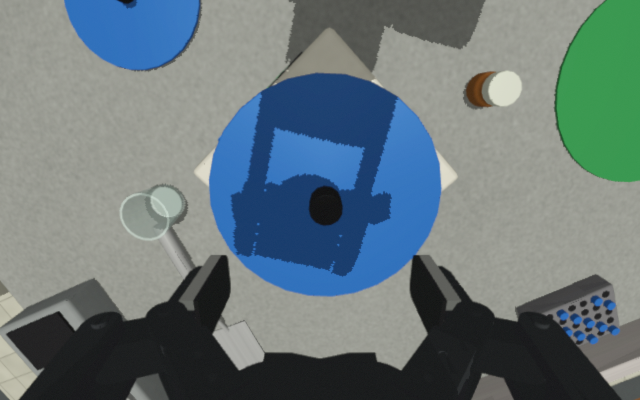

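The wrist view shows the middle lid centred at about (325,185) and its knob at (326,205), between the open fingers. I go down and grip.

Call:
apply_moves(
  targets="0 0 0 -0.22 0.12 1 85;0 0 0 -0.22 0.12 2 85;0 0 0 -0.22 0.12 2.7 85;0 0 0 -0.22 0.12 3.2 85;0 0 0 -0.22 0.12 3.2 85;0 0 0 -0.22 0.12 3.2 20;0 0 0 -0.22 0.12 3.2 20;0 0 0 -0.22 0.12 3.2 20;0 0 0 -0.22 0.12 3.2 20;0 0 0 -0.22 0.12 3.2 20",
)

```text
time_s: 3.85
ee_pos: [0.4815, -0.2155, 0.1435]
ee_rot: [0.208, 0.978, -0.001, 0.002]
contact_force: [0.9, -1.8, 1.7]
finger_gap: 0.309
gripper_force: 59.6
```

Call:
apply_moves(
  targets="0 0 0 0 0 -0.3 20;0 0 0 0 0 -0.8 20;0 0 0 0 0 -1.4 20;0 0 0 0 0 -1.9 20;0 0 0 0 0 -2.2 20;0 0 0 0 0 -2.2 20;0 0 0 0 0 -2.2 20",
)

```text
time_s: 4.43
ee_pos: [0.4805, -0.2147, 0.2303]
ee_rot: [0.208, 0.978, -0.0, 0.001]
contact_force: [-1.1, 0.6, -3.9]
finger_gap: 0.304
gripper_force: 59.2
```

```bash
python3 -c "
from h import *
p=camera('top');print(fitc(p,(45,100,40),(80,255,255),(262,165),.004),fitc(p,(100,120,60),(125,255,255),(404,180),.21))
go(.551,.2,.23)
print(get_obs()['contact_force'],get_obs()['torque'])"
```

```text
Traceback (most recent call last):
  File "h.py", line 20, in fitc
    c=cv2.convexHull(max(c,key=len))[:,0]
                     ~~~^^^^^^^^^^^
ValueError: max() iterable argument is empty
```

Call:
apply_moves(
  targets="0 0 0 0.1 0.3 0 20;0 0 0 0.25 1 0 20;0 0 0 0.5 1.8 0 20;0 0 0 0.7 2.7 0 20;0 0 0 0.9 3.6 0 20;0 0 0 1.15 4.5 0 20;0 0 0 1.4 5.4 0 20;0 0 0 1.6 6.3 0 20;0 0 0 1.8 7.2 0 20;0 0 0 2 8 0 20",
)

```text
time_s: 5.32
ee_pos: [0.5367, 0.1133, 0.2283]
ee_rot: [0.208, 0.978, 0.0, -0.002]
contact_force: [0.3, 0.2, -2.5]
finger_gap: 0.312
gripper_force: 59.4
```

```bash
python3 -c "
from h import *
go(.551,.2,.23)"
```

```text
shift [ 0.56  2.13 -0.04] turn z 0 yaw 1.151750236935164 down [-0.003  0.001 -1.   ] q [ 0.    0.45  1.64  0.    1.06 -1.15] t 5.3167
```

Call:
apply_moves(
  targets="0 0 0 0.3 0.8 0 20;0 0 0 0.45 1.5 0.3 20;0 0 0 0.5 1.9 0.8 20;0 0 0 0.55 2.1 1.5 20;0 0 0 0.55 2.1 2.2 20;0 0 0 0.55 2.1 2.9 20;0 0 0 0.55 2.1 3.4 20;0 0 0 0.55 2.1 3.8 20;0 0 0 0.55 2.1 3.8 20;0 0 0 0.55 2.1 3.8 20",
)

```text
time_s: 6.15
ee_pos: [0.5502, 0.1962, 0.0759]
ee_rot: [0.208, 0.978, -0.001, -0.002]
contact_force: [-0.5, -0.8, -2.7]
finger_gap: 0.305
gripper_force: 59.4
```

```bash
python3 -c "
from h import *
p=camera('scene');cv2.imwrite('pics/s2.png',p['color'][100:320,200:500])
q=camera('top');cv2.imwrite('pics/t2.png',cv2.resize(q['color'][90:250,170:360],None,fx=4,fy=4)) 
h=cv2.imread('pics/s2.png');h=cv2.resize(h,(600,440))
t=cv2.imread('pics/t2.png');t=cv2.resize(t,(400,337));
o=np.zeros((440,800,3),np.uint8);o[:,:440]=h[:,:440];o[:303,440:]=cv2.resize(t,(360,303));cv2.imwrite('pics/m2.png',o)
go(.551,.2,.0395)"
```

```text
shift [0.07 0.07 0.97] turn z 0 yaw 1.15115514625176 down [ 0.001  0.    -1.   ] q [ 0.15  0.71  1.66  0.    0.77 -1.  ] t 6.25
```

View pics/m2.png

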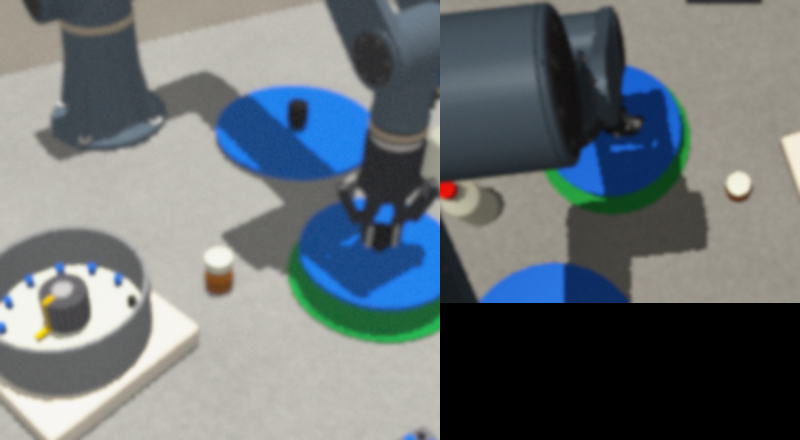

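The lid hangs level above the mat, just within the green disc. The uncovered cooler shows the yellow pointer. I lower the last bit gently.

Call:
apply_moves(
  targets="0 0 0 0.05 0.08 0.2 20;0 0 0 0.05 0.08 0.4 20;0 0 0 0.05 0.08 0.55 20;0 0 0 0.05 0.08 0.7 20;0 0 0 0.05 0.08 0.78 20;0 0 0 0.05 0.08 0.82 20;0 0 0 0.05 0.08 0.86 20;0 0 0 0.05 0.08 0.88 20;0 0 0 0.05 0.08 0.88 20",
)

```text
time_s: 7.0
ee_pos: [0.5517, 0.1995, 0.0425]
ee_rot: [0.208, 0.978, 0.0, 0.0]
contact_force: [-0.2, -0.2, -2.9]
finger_gap: 0.309
gripper_force: 59.4
```

Call:
apply_moves(
  targets="0 0 0 0 0 0.02 20;0 0 0 0 0 0.04 20;0 0 0 0 0 0.055 20;0 0 0 0 0 0.07 20;0 0 0 0 0 0.07 20",
)

```text
time_s: 7.42
ee_pos: [0.5517, 0.1996, 0.0398]
ee_rot: [0.208, 0.978, 0.0, 0.0]
contact_force: [0.5, 1.5, -1.9]
finger_gap: 0.308
gripper_force: 59.6
```

Call:
apply_moves(
  targets="0 0 0 0 0 0.02 20;0 0 0 0 0 0.03 20;0 0 0 0 0 0.04 20;0 0 0 0 0 0.04 20",
)

```text
time_s: 7.75
ee_pos: [0.5517, 0.1996, 0.0396]
ee_rot: [0.208, 0.978, 0.0, 0.0]
contact_force: [-2.1, -0.3, 8.0]
finger_gap: 0.307
gripper_force: 60.5
```

Call:
apply_moves(
  targets="0 0 0 0 0 0 40;0 0 0 0 0 0 60;0 0 0 0 0 0 85;0 0 0 0 0 0 85;0 0 0 0 0 -0.5 85;0 0 0 0 0 -1.3 85;0 0 0 0 0 -2.3 85;0 0 0 0 0 -3.3 85;0 0 0 0 0 -4.3 85;0 0 0 0 0 -5 85",
)

```text
time_s: 8.58
ee_pos: [0.5527, 0.1998, 0.2419]
ee_rot: [0.208, 0.978, 0.001, 0.002]
contact_force: [-0.2, -0.0, -0.6]
finger_gap: 0.997
gripper_force: 0.0
```

Run:
```python
from h import *
q=camera('scene');cv2.imwrite('pics/s3.png',cv2.resize(q['color'][170:330,150:450],None,fx=2.6,fy=2.6))
for n,z in [('collar_top',.102),('pointer_tip',.06),('lock_mark',.06),('cooler',0),('lid',.004),('lid_knob',.04)]:
    for d in spot_point(n,q)[:3]: print(n,d,onz(q,d['xy'],z))
go(.455,-.2,.24)
```

```text
collar_top {'xy': [232.4, 242.8], 'confidence': 0.58} [ 0.47983305 -0.20998803  0.102     ]
pointer_tip {'xy': [215.7, 267.6], 'confidence': 0.62} [ 0.4991736  -0.26387658  0.06      ]
lock_mark {'xy': [232.3, 239.7], 'confidence': 0.78} [ 0.42676435 -0.20048157  0.06      ]
cooler {'xy': [237.7, 271.9], 'confidence': 0.86} [ 0.48329524 -0.21267422  0.        ]
cooler {'xy': [461.7, 209.7], 'confidence': 0.26} [0.55870879 0.4716371  0.        ]
lid {'xy': [348.4, 166.2], 'confidence': 0.93} [0.20467302 0.2771643  0.004     ]
lid {'xy': [169.5, 222.9], 'confidence': 0.9} [ 0.2194183  -0.33900133  0.004     ]
lid {'xy': [387.9, 239.6], 'confidence': 0.84} [0.56332434 0.19302928 0.004     ]
lid_knob {'xy': [349.3, 154.1], 'confidence': 0.94} [0.18651323 0.28944994 0.04      ]
lid_knob {'xy': [167.0, 213.6], 'confidence': 0.91} [ 0.21961782 -0.33729073  0.04      ]
lid_knob {'xy': [391.0, 225.0], 'confidence': 0.75} [0.54831805 0.20866117 0.04      ]
shift [ -1.89 -10.09  -0.08] turn z 0 yaw 1.1509443171993594 down [-0.004 -0.001 -1.   ] q [ 0.16  0.49  1.54  0.    1.12 -0.99] t 8.9333
```

View pics/s3.png

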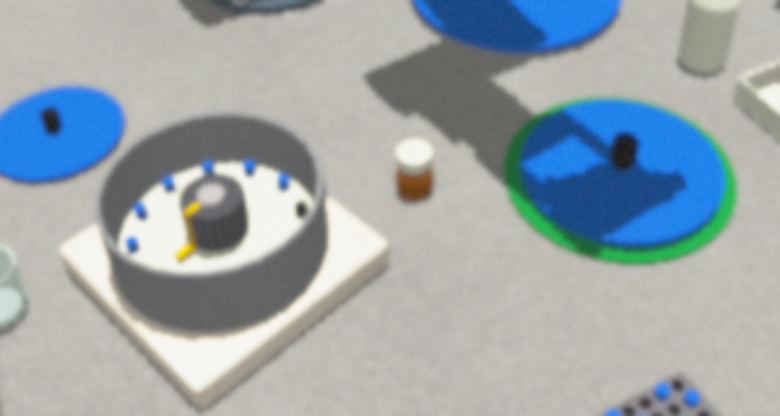

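The lid sits upright on the mat with an even green border. The dark collar is at crop (215,205) and its yellow pointer tip at (183,257). I go back over the cooler.

Call:
apply_moves(
  targets="0 0 0 -2.5 -10.1 -0.2 85;0 0 0 -2.5 -10.1 -0.2 85;0 0 0 -2.5 -10.1 -0.2 85;0 0 0 -2.5 -10.1 -0.2 85;0 0 0 -2.5 -10.1 -0.2 85;0 0 0 -2.5 -10.1 -0.2 85;0 0 0 -2.5 -10.1 -0.2 85;0 0 0 -2.5 -10.1 -0.2 85;0 0 0 -2.5 -10.1 -0.2 85;0 0 0 -2.5 -10.1 -0.2 85",
)

```text
time_s: 9.77
ee_pos: [0.4767, -0.2116, 0.2444]
ee_rot: [0.209, 0.978, 0.001, -0.002]
contact_force: [0.5, -0.2, 0.6]
finger_gap: 0.996
gripper_force: 0.0
```

Call:
apply_moves(
  targets="0 0 0 -0.2 -0.9 0 85;0 0 0 -0.2 -0.9 0 85;0 0 0 -0.2 -0.9 0 85;0 0 0 -0.2 -0.9 0 85",
)

```text
time_s: 10.1
ee_pos: [0.47, -0.2455, 0.2446]
ee_rot: [0.209, 0.978, 0.001, -0.002]
contact_force: [0.6, -0.0, 0.8]
finger_gap: 0.995
gripper_force: 0.0
```

Run:
```python
from h import *
q=camera('wrist');cv2.imwrite('pics/w3.png',cv2.resize(q['color'][40:330,160:480],None,fx=2,fy=2))
for n,z in [('collar_top',.102),('pointer_tip',.06),('lock_mark',.06),('cooler',0)]:
    for d in spot_point(n,q)[:3]: print(n,d,onz(q,d['xy'],z))
t=camera('top')
print(fitc(t,(45,100,40),(80,255,255),(262,165),.004),fitc(t,(100,120,60),(125,255,255),(262,165),.018))
go(.481,-.214,.25)
```

```text
collar_top {'xy': [353.1, 187.8], 'confidence': 0.9} [ 0.48093669 -0.21648991  0.102     ]
lock_mark {'xy': [355.3, 127.9], 'confidence': 0.65} [ 0.43814748 -0.19186182  0.06      ]
cooler {'xy': [343.7, 168.0], 'confidence': 0.64} [ 0.48401533 -0.218737    0.        ]
cooler {'xy': [353.6, 128.5], 'confidence': 0.47} [ 0.44545588 -0.18990828  0.        ]Traceback (most recent call last):
  File "<stdin>", line 6, in <module>
  File "h.py", line 20, in fitc
    c=cv2.convexHull(max(c,key=len))[:,0]
                     ~~~^^^^^^^^^^^
ValueError: max() iterable argument is empty
```

View pics/w3.png

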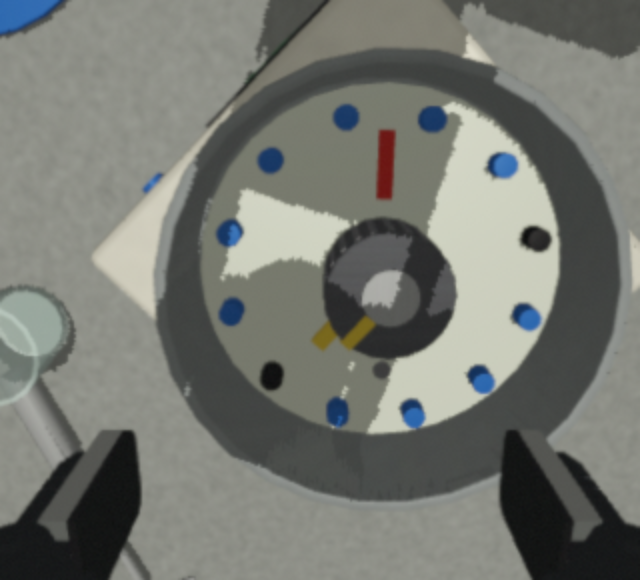

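The crop shows the collar at (390,290), the yellow pointer tip at (318,340), the red bar at (386,165) and the grey open dot at (381,369). Clockwise from the pointer to the red bar is a bit over a third of a turn.

Run:
```python
from h import *
q=camera('wrist')
f=lambda c:np.array(c)/2+[160,40]
c=np.array([.481,-.2165])
for n,xy,z in [('tip',(316,343),.063),('mark in',(385,196),.052),('mark out',(388,131),.052),('open',(381,369),.052),('tubL',(157,290),.114)]:
    P=onz(q,f(xy),z)[:2]-c;print(n,P,np.hypot(*P),np.degrees(np.arctan2(P[1],P[0])))
# tub rim circle by left/right extremes
g=cv2.cvtColor(q['color'],cv2.COLOR_BGR2GRAY)
m=cv2.inRange(cv2.cvtColor(q['color'],cv2.COLOR_BGR2HSV),(10,150,60),(35,255,255));ys,xs=np.nonzero(m[40:330,160:480]);print(len(xs))
go(.481,-.2165,.085)
```

```text
tip [ 0.02270517 -0.04407413] 0.04957876383398145 -62.74435464938529
mark in [-0.03197871  0.01869617] 0.03704300960633968 149.68754667977575
mark out [-0.06094258  0.03218083] 0.06891737133559664 152.16363138103387
open [ 0.05496272 -0.01915799] 0.05820592300606159 -19.216685868993707
tubL [-0.04423698 -0.0888962 ] 0.09929473321673273 -116.45608826690363
191
shift [0.07 0.76 4.03] turn z 0 yaw 1.1527845529403502 down [-0.  0. -1.] q [-0.69  0.4   1.67  0.    1.07 -1.84] t 10.45
```

Call:
apply_moves(
  targets="0 0 0 0.07 0.76 0 85;0 0 0 0.07 0.76 0.9 85;0 0 0 0.07 0.76 1.8 85;0 0 0 0.07 0.76 2.7 85;0 0 0 0.07 0.76 3.5 85;0 0 0 0.07 0.76 4.0 85;0 0 0 0.07 0.76 4.1 85;0 0 0 0.07 0.76 4.1 85",
)

```text
time_s: 11.12
ee_pos: [0.4802, -0.2166, 0.081]
ee_rot: [0.208, 0.978, 0.001, -0.001]
contact_force: [0.2, -0.2, 0.7]
finger_gap: 0.992
gripper_force: 0.0
```

Call:
apply_moves(
  targets="0 0 0 0 0 0 65;0 0 0 0 0 0 55;0 0 0 0 0 0 50;0 0 0 0 0 0 50;0 0 0 0 0 0 50;0 0 0 0 0 0 50",
)

```text
time_s: 11.62
ee_pos: [0.4825, -0.2163, 0.0846]
ee_rot: [0.209, 0.978, 0.001, 0.002]
contact_force: [2.7, 6.6, 4.5]
finger_gap: 0.687
gripper_force: 64.1
```

Call:
apply_moves(
  targets="0 0 0.6 0 0 0 50;0 0 1.6 0 0 0 50;0 0 2.8 0 0 0 50;0 0 4 0 0 0 50;0 0 5.2 0 0 0 50;0 0 6.4 0 0 0 50;0 0 7.6 0 0 0 50;0 0 8.8 0 0 0 50;0 0 9.6 0 0 0 50;0 0 10 0 0 0 50",
)

```text
time_s: 12.45
ee_pos: [0.4826, -0.2162, 0.0846]
ee_rot: [0.603, 0.798, 0.001, 0.002]
contact_force: [5.6, 7.6, 4.6]
finger_gap: 0.684
gripper_force: 64.2
```

Run:
```python
from h import *
q=camera('wrist')
for d in spot_point('pointer_tip',q)[:3]:
    P=onz(q,d['xy'],.06)[:2]-[.481,-.2165];print(d,P,np.hypot(*P),np.degrees(np.arctan2(P[1],P[0])))
o=get_obs();print(o['torque'],o['contact_force'],o['finger_gap']);go(.481,-.2165,.081)
```

```text
[ 0.984755   -0.30867118 -0.24292387] [4.8356693  6.77949594 4.0592921 ] 0.6857078638350799
shift [ 0.   -0.04  0.09] turn z 0 yaw 0.2763367792807767 down [ 0.005  0.    -1.   ] q [-0.63  0.65  1.81  0.    0.68 -0.91] t 12.55
```

Call:
apply_moves(
  targets="0 0 1 0 0 0 50;0 0 2.2 0 0 0 50;0 0 3.4 0 0 0 50;0 0 4.6 0 0 0 50;0 0 5.8 0 0 0 50;0 0 7 0 0 0 50;0 0 8.2 0 0 0 50;0 0 9.4 0 0 0 50;0 0 10.6 0 0 0 50;0 0 11 0 0 0 50",
)

```text
time_s: 13.38
ee_pos: [0.4828, -0.2162, 0.0846]
ee_rot: [0.903, 0.429, 0.002, 0.001]
contact_force: [5.0, 7.6, 4.2]
finger_gap: 0.683
gripper_force: 64.3
```

Call:
apply_moves(
  targets="0 0 1 0 0 0 50;0 0 2 0 0 0 50;0 0 3 0 0 0 50;0 0 4 0 0 0 50;0 0 5 0 0 0 50;0 0 5.5 0 0 0 50;0 0 6 0 0 0 50;0 0 6 0 0 0 50",
)

```text
time_s: 14.05
ee_pos: [0.4829, -0.2163, 0.0846]
ee_rot: [0.984, 0.181, 0.003, 0.001]
contact_force: [4.8, 7.4, 4.1]
finger_gap: 0.687
gripper_force: 64.2
```

Run:
```python
from h import *
q=camera('wrist');cv2.imwrite('pics/w4.png',q['color'])
for d in spot_point('pointer_tip',q)[:3]:
    P=onz(q,d['xy'],.06)[:2]-[.481,-.2165];print(d,P,np.hypot(*P),np.degrees(np.arctan2(P[1],P[0])))
o=get_obs();print(o['torque'],o['contact_force'],o['finger_gap']);go(.481,-.2165,.081)
```

```text
[ 0.88453511 -0.61242791 -0.24684524] [3.80720531 7.34653325 4.24928006] 0.6871979719875323
shift [-0.05 -0.01  0.09] turn z 0 yaw -1.2077129843041432 down [ 0.006 -0.    -1.   ] q [-0.63  0.65  1.8   0.01  0.68  0.57] t 14.15
```

View pics/w4.png

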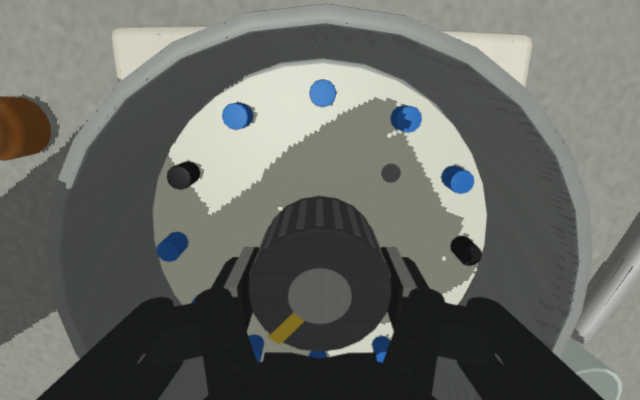

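The stripe has turned along with the collar. It now runs from the centre (320,297) to (285,330), and the grey open dot is at (391,173). About 11° remains, so I feel for the stop in small steps.

Call:
apply_moves(
  targets="0 0 0.5 0 0 0 50;0 0 1 0 0 0 50;0 0 1.4 0 0 0 50;0 0 1.8 0 0 0 50;0 0 1.8 0 0 0 50",
)

```text
time_s: 14.57
ee_pos: [0.481, -0.2167, 0.0845]
ee_rot: [0.994, 0.107, 0.0, 0.001]
contact_force: [-1.1, 3.3, 5.2]
finger_gap: 0.686
gripper_force: 64.6
```

```bash
python3 -c "
from h import *
o=get_obs();print(o['torque'],o['contact_force'],o['joint_efforts']);go(.481,-.2165,.081)"
```

```text
[0.57016389 0.35741136 0.79384578] [-1.06687493  3.25163304  5.15746434] [ -2.50919513 -38.10554624  -9.72417176   0.27944343  -0.86288122
   1.00652922]
shift [ 0.   -0.01  0.09] turn z 0 yaw -1.3567948079287833 down [ 0.    -0.002 -1.   ] q [-0.63  0.65  1.81 -0.    0.68  0.72] t 14.5667
```

Call:
apply_moves(
  targets="0 0 0.2 0 0 0 50;0 0 0.4 0 0 0 50;0 0 0.6 0 0 0 50;0 0 0.6 0 0 0 50",
)

```text
time_s: 14.9
ee_pos: [0.4796, -0.2168, 0.0845]
ee_rot: [0.997, 0.082, -0.001, 0.001]
contact_force: [-3.8, 1.4, 6.9]
finger_gap: 0.686
gripper_force: 64.8
```

```bash
python3 -c "
from h import *
o=get_obs();print(o['torque'],o['contact_force'],o['joint_efforts']);go(.481,-.2165,.081)"
```

```text
[0.38167077 0.77831283 1.42894881] [-3.83935162  1.43324136  6.94801286] [ -1.61068037 -37.56418705 -10.49313962   1.22100458  -1.33162972
   1.49242658]
shift [ 0.04 -0.    0.09] turn z 0 yaw -1.405719002586903 down [-0.002 -0.002 -1.   ] q [-0.64  0.65  1.81 -0.    0.69  0.77] t 14.9
```

The torque has climbed well past the collar's friction at about 146°, so it is at the stop. I release and rise.

Call:
apply_moves(
  targets="0 0 0 0 0 0 70;0 0 0 0 0 0 85;0 0 0 0 0 0 85;0 0 0 0 0 0 85;0 0 0 0 0 -0.5 85;0 0 0 0 0 -1.4 85;0 0 0 0 0 -2.4 85;0 0 0 0 0 -3.4 85;0 0 0 0 0 -4.2 85;0 0 0 0 0 -4.2 85",
)

```text
time_s: 15.73
ee_pos: [0.4844, -0.2199, 0.2572]
ee_rot: [0.997, 0.078, 0.006, 0.005]
contact_force: [0.2, -1.0, -0.2]
finger_gap: 0.997
gripper_force: 0.0
```

Run:
```python
from h import *
q=camera('wrist');a=cv2.resize(q['color'],(480,300))
t=camera('scene');b=cv2.resize(t['color'][170:330,130:460],(480,233))
cv2.imwrite('pics/w5.png',np.vstack([a,b]))
cv2.imwrite('pics/raw.png',q['color'])
for n in ['pointer_tip','lock_mark','collar_top']:
  for d in spot_point(n,q)[:2]:
    P=onz(q,d['xy'],.06)[:2]-[.481,-.2165];print(n,d,P,np.hypot(*P),np.degrees(np.arctan2(P[1],P[0])))
for d in spot_point('lid_knob',t)[:4]:print(d,onz(t,d['xy'],.04))
m=camera('top')
for d in spot_point('lid_knob',m)[:4]:print(d,onz(m,d['xy'],.04))
o=get_obs();print(o['contact_force'])
```

```text
pointer_tip {'xy': [290.7, 209.3], 'confidence': 0.73} [-0.03844556  0.02119407] 0.0439004532798636 151.13316364697488
lock_mark {'xy': [287.4, 214.0], 'confidence': 0.77} [-0.04443078  0.02408905] 0.05054084069295474 151.53476670883558
collar_top {'xy': [311.7, 187.4], 'confidence': 0.83} [-0.0103577   0.00209048] 0.010566549883954146 168.58936328699411
{'xy': [167.2, 215.2], 'confidence': 0.94} [ 0.22704058 -0.3379489   0.04      ]
{'xy': [351.3, 156.7], 'confidence': 0.79} [0.20393866 0.28713893 0.04      ]
{'xy': [391.3, 225.4], 'confidence': 0.62} [0.55001062 0.20846395 0.04      ]
[-0.57750007  0.41425489 -0.25938461]
```

View pics/w5.png

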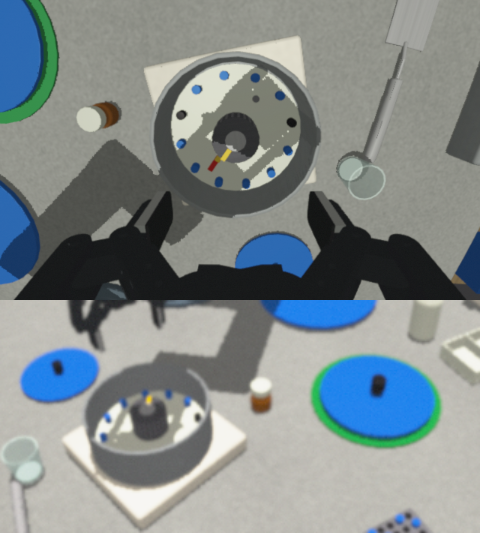

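Run:
```python
from h import *
for c,n in (('scene',(388,236)),('top',(262,163))):
    t=camera(c)
    try: print(c,fitc(t,(100,120,40),(125,255,255),n,.016),fitc(t,(45,60,20),(85,255,255),n,.004))
    except Exception as e: print(c,e)
```

```text
scene (array([0.55505522, 0.19962498]), np.float64(0.10827900703706655)) (array([0.55198608, 0.20063955]), np.float64(0.1249995884487995))
top max() iterable argument is empty
```

The lid is within about 3 mm of the mat's centre, and the pointer lines up with the red mark. I hand the job in.

```bash
python3 -c "
from plant import *
print(close_job())"
```

```text
the job is handed in; nothing more can be done
None
```

The job is handed in: the blue lid sits upright on the green mat, about 3 mm from its centre by the camera fit, and the collar is turned to its stop with the pointer on the red mark (about 0.4° apart in the last picture).

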